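# Stand the cut copper pipes in their holders

### The arm

A 6-joint arm with a two-finger parallel gripper is mounted at the origin on the work surface. World frame = base frame: x ahead of the robot, y to its left, z up, the work surface at z = 0. Lengths are in m, angles in rad, forces in N, time in s.
With the tool pointing down it reaches from about 0.325 to 0.925 m from the base axis. Payload 3.1 kg.
Tool frame: the origin (TCP) lies at the very end of the fingers, on their centre line; the grasp point (between the pads) lies robot.hold_point_z behind it (robot.hold_point_z is the distance from the TCP to the grasp point, in m); z points along the fingers, y is the line along which they close (so a half turn about z gives the same grasp; the last joint's range is limited). The gripper opens to 85 mm and grips with 20 to 120 N. Pads are 22 mm wide; open, the fingers measure 114 mm over their backs; the gripper's body (76 mm by 85 mm) begins 54 mm behind the grasp point. The pads swing forward as they close: fully open they stand 13 mm farther back than shut.
Start: joints at [1.005, 0.217, 1.613, -0, 1.311, -0.112], TCP at [0.274, 0.562, 0.231] pointing down, gripper open.
Joint ranges: [-2.75, 2.75], [-0.78, 2.1], [0.31, 2.55], [-1.13, 4.27], [0.13, 2.63], [-2.58, 2.58]. Speed limits (rad/s): [2.79, 2.79, 3.14, 3.14, 3.14, 3.14].

### API

Orientations are given as a unit quaternion [x, y, z, w].
In Python, from bench import robot gives the robot as it stands.
- The arm moves only by the shell command python3 -m handwheel 'ROWS' [OPENING]. ROWS is JSON, a list of rows, each a list of 4 numbers: the shift along the tool's x, y, z in m, then the turn about the tool's z in rad. In form: [[dx, dy, dz, yaw], ...]. A call has 1 to 20 rows; each row is the pose to reach, as a shift and turn from the pose commanded when the call began, along the tool's axes at that moment; what a row does not reach only later rows make up. A row lasts 1/10 s, in which the tool goes at most 50 mm and 8.59 degrees, less where a joint would pass 70% of its speed; a pose out of reach is approached as far as the arm can. A call with a gripper value outside its range is refused whole. OPENING is the opening, from 0 (shut) to 1 (fully open), set as the call begins (- or left out, the last holds). The fingers move at their own pace and stop on an object; the grip force is fixed at half the most. Time passes only in rows, so rows that repeat a pose let the fingers close. It gives the time, the measured TCP pose, the force, the opening and the grip force at its end, in the units of the state.
- robot.get_state(): the state, without advancing time (a new reading comes with each control period).
- robot.read_camera(name): name is "side" or "top"; returns a dict with "pixels" (480x640x3 uint8, blue, green, red), "fx", "fy", "cx", "cy" (pixels), "k1" (the pictures are not rectified: a ray, as slopes to the right and down, at radius r is drawn at 1 + k1 r^2 times it, then the intrinsics apply), "rvec" (rotation vector, rad) and "tvec" (3), from world to camera coordinates, as OpenCV has them. Camera axes: x right, y down, z forward; pixel columns grow to the right and rows downward; lengths in m; the calibration is good to about 2 mm. A picture is of the moment at which its call begins. There is no depth.
- robot.close_job(): hands the job in; it is judged then, once.
The state is a dict: "clock": time; "qpos": joint angles; "joint_velocities": joint speeds; "joint_efforts": joint torques, N m; "tcp_pos": TCP position; "ee_rot": TCP orientation; "force": force on the tool from outside, world axes, zero at the start; "torque": the same for the moment, N m; "grip_width": opening from 0.0 (shut) to 1.0 (fully open); "gripper_force": force on a finger pad.
Only numpy, scipy, OpenCV 4.12 (cv2) and the standard library are available. Lean on these libraries where they do the work, as an engineer would, in place of code of your own. Each camera call takes 0.05 s, during which the arm holds its last target. There are 200 camera calls.

### The job

Draw the two cut copper pipes out of the slanted sleeves and drop each one end-down into its upright square holder: the thick pipe into the wide holder, the thin pipe into the narrow one. Each should end up standing on the floor of its holder, let go and at rest (leaning on the rim is fine). Do not push about the bottle, jar, spanner and can on the bench.

Things in the scene. Friction and masses are not known exactly. Their poses are not given: they have to be found in the camera images.
- thick_pipe: Plain copper pipe length, outside diameter 28 mm, 150 mm long, both ends alike, about 115 g. Origin at its middle; z runs along its length. At the start it leans 40 degrees from vertical in the slanted sleeve of thick_stand, its z pointing up along the sleeve; its lower 70 mm is inside the sleeve, the upper 80 mm sticks out free. 
- thin_pipe: Plain copper pipe length, outside diameter 15 mm, 150 mm long, both ends alike, about 60 g. Origin at its middle; z runs along its length. At the start it leans 40 degrees from vertical in the slanted sleeve of thin_stand, its z pointing up along the sleeve; its lower 70 mm is inside the sleeve, the upper 80 mm sticks out free. 
- wide_cup: Fixed upright square aluminium tube holder, the wide one of the two: inside 56 mm square, 4 mm walls, on a plywood foot 80 mm square. Origin under the centre of the foot, z up, x and y along the walls. Inner floor 6 mm and rim 91 mm above the origin. Loose fit: a pipe standing in it leans a little against the rim.
- narrow_cup: Fixed upright square aluminium tube holder, the narrow one of the two: inside 36 mm square, 4 mm walls, on a plywood foot 80 mm square. Origin under the centre of the foot, z up, x and y along the walls. Inner floor 6 mm and rim 91 mm above the origin. Loose fit: a pipe standing in it leans a little against the rim.
- thick_stand: Fixed stand of the thick pipe; both stands look alike. Plywood foot 140 x 80 x 12 mm, origin under its centre, z up. On it a square steel tube (sleeve), 36 mm inside, 3 mm walls, 70 mm long, closed below, one edge downmost, leaning 40 degrees from vertical to the stand's -x (towards the robot). Inner floor centre: x +45, z 42 mm; mouth centre: x 0, z 96 mm.
- thin_stand: Fixed stand of the thin pipe; both stands look alike. Plywood foot 140 x 80 x 12 mm, origin under its centre, z up. On it a square steel tube (sleeve), 36 mm inside, 3 mm walls, 70 mm long, closed below, one edge downmost, leaning 40 degrees from vertical to the stand's -x (towards the robot). Inner floor centre: x +45, z 42 mm; mouth centre: x 0, z 96 mm.
- water_bottle: Bystander: clear plastic bottle with green cap, 68 mm diameter, 230 mm tall, origin under its centre.
- flux_jar: Bystander: small green jar with black lid, 60 mm diameter, 60 mm tall, origin under its centre.
- spanner: Bystander: steel spanner lying flat on the bench, about 180 mm long along its x, origin on its underside.
- gas_can: Bystander: red gas can, 66 mm diameter, 190 mm tall, origin under its centre.
Things that resemble listed ones, but are neither listed nor needed, are in the scene too. What is shaped like the thick_pipe but white is not meant.

How it is judged:
At the end, for the whole second after the job is handed in: Thick pipe in the wide holder, thin pipe in the narrow one, either end down: middle within 29 mm (wide) or 19 mm (narrow) of the holder's centre along each side and 62 to 91 mm above its origin, leaning under 0.55 rad, at rest (under 0.03 m/s) (x of thick_pipe in the frame of wide_cup between -0.029 and 0.029 m and y of thick_pipe in the frame of wide_cup between -0.029 and 0.029 m and z of thick_pipe in the frame of wide_cup between 0.062 and 0.091 m and angle between the z axis of thick_pipe and the z axis of wide_cup, either way round below 0.55 rad and linear speed of each of thick_pipe, thin_pipe below 0.03 m/s and x of thin_pipe in the frame of narrow_cup between -0.019 and 0.019 m and y of thin_pipe in the frame of narrow_cup between -0.019 and 0.019 m and z of thin_pipe in the frame of narrow_cup between 0.062 and 0.091 m and angle between the z axis of thin_pipe and the z axis of narrow_cup, either way round below 0.55 rad); the robot touches nothing.
It fails at once if the water bottle is moved more than 40 mm (distance of water_bottle from where it was at the start of the episode above 0.04 m).
It fails at once if the small jar is moved more than 40 mm (distance of flux_jar from where it was at the start of the episode above 0.04 m).
It fails at once if the spanner is moved more than 40 mm (distance of spanner from where it was at the start of the episode above 0.04 m).
It fails at once if the gas can is moved more than 40 mm (distance of gas_can from where it was at the start of the episode above 0.04 m).
It also fails if it takes over 61 s, if anything falls off the work surface, if the arm or the gripper's body presses on something with over 40 N, if the wrist force passes 120 N, or if a joint passes its speed limit or range.

## Working session

There is one attempt and no reset: what is moved stays moved. The work goes in short steps, Python scripts to look and compute and a shell command to move; the robot and the scene stay as the last step left them, time stands still between calls to the robot, and variables do not carry over. Pictures are saved under pics/ and viewed, at most 10 in all, crops included, and the job is handed in when it is done.

```bash
mkdir -p pics; ls; python3 - <<'E'
from bench import robot
import cv2
print(robot.hold_point_z, robot.get_state())
for n in("side","top"):
    c=robot.read_camera(n); cv2.imwrite(f"pics/{n}0.png",c.pop("pixels")); print(n,c)
E
```

```text
pics
0.0187 {'clock': 0.0, 'qpos': array([ 1.00478278e+00,  2.17757004e-01,  1.61494317e+00,  3.61374807e-06,
        1.31133768e+00, -1.12188151e-01]), 'joint_velocities': array([ 0.00030895, -0.00059722,  0.00139128,  0.00092863, -0.00081088,
        0.00033856]), 'joint_efforts': array([ 1.88141489e-04, -3.96847594e+01, -3.03853405e+01, -2.91366632e-04,
        9.55625845e-03, -5.95290089e-06]), 'tcp_pos': array([0.2735275 , 0.56104171, 0.22996182]), 'ee_rot': array([ 2.24970726e-01,  9.74364756e-01, -1.15239563e-03, -4.08330619e-04]), 'force': array([0.21481655, 0.40084378, 0.70341207]), 'torque': array([ 0.00109638,  0.08723437, -0.02591651]), 'gripper_force': 0.0, 'grip_width': 1.0003342353601599}
side {'fx': 559.0814770601582, 'fy': 559.0814770601582, 'cx': 323.7456340039482, 'cy': 236.87907660061006, 'k1': -0.09264974809458029, 'rvec': array([ 2.3002421 , -0.37723894,  0.16769332]), 'tvec': array([-0.60585633,  0.22977647,  1.27359576])}
top {'fx': 622.925824772483, 'fy': 622.925824772483, 'cx': 311.9579992190404, 'cy': 242.17214968349762, 'k1': 0.015682487940228293, 'rvec': array([ 2.18367894, -2.18363903,  0.08405612]), 'tvec': array([0.00950592, 0.66630301, 1.48799735])}
```

View pics/top0.png

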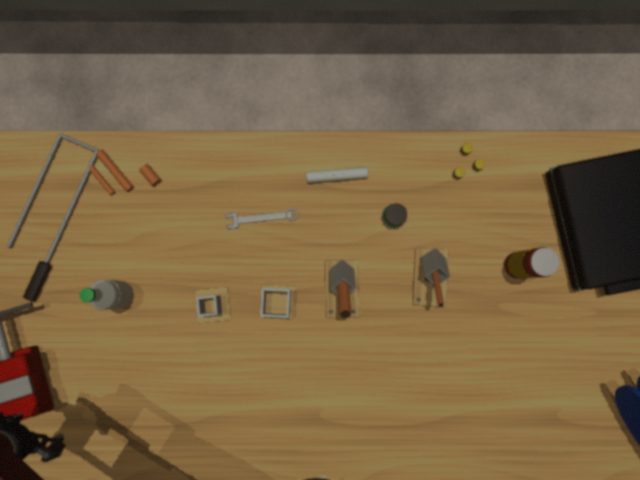

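View pics/side0.png

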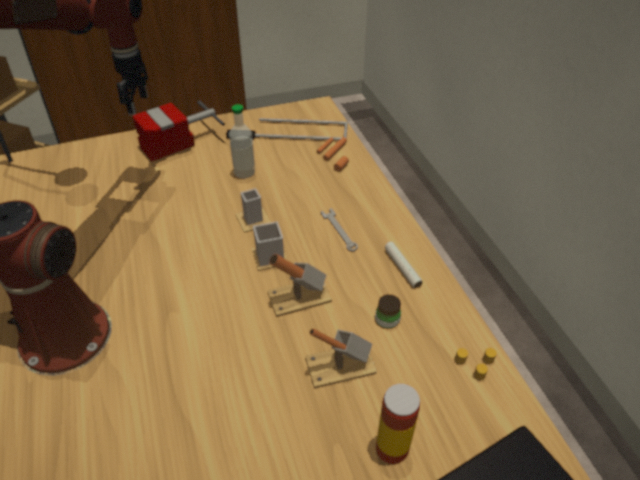

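The top view (up is +x, left is +y) shows the narrow holder at (208,306), the wide one at (276,303), the thick pipe's stand at (342,290) and the thin pipe's stand at (435,280). Lookalikes are the loose copper offcuts at (100–150,175) and the white tube at (337,175). The bystanders are the bottle (105,295), spanner (262,217), jar (395,215) and can (530,263). In the side view the pipes are at (288,266) and (325,340). The two copper pipes standing in the slanted sleeves fit the description: they are copper coloured and lean in the stands. I'll measure next and confirm with a crop.

```bash
cat > h.py <<'E'
import numpy as np, cv2
from bench import robot
def cam(n):
    c=robot.read_camera(n); c["R"]=cv2.Rodrigues(c["rvec"])[0]
    c["K"]=np.array([[c["fx"],0,c["cx"]],[0,c["fy"],c["cy"]],[0,0,1]]); c["d"]=np.array([c["k1"],0,0,0.]); return c
def ray(c,uv):
    p=cv2.undistortPoints(np.array([[uv]],float),c["K"],c["d"])[0,0]
    d=c["R"].T@np.array([p[0],p[1],1]); return -c["R"].T@c["tvec"], d/np.linalg.norm(d)
def onz(c,uv,z):
    o,d=ray(c,uv); return o+d*(z-o[2])/d[2]
def tri(a,ua,b,ub):
    o,d=ray(a,ua); p,e=ray(b,ub)
    t=np.linalg.lstsq(np.c_[d,-e],p-o,rcond=None)[0]; x,y=o+t[0]*d,p+t[1]*e
    return (x+y)/2, np.linalg.norm(x-y)
def proj(c,P): return cv2.projectPoints(np.array(P,float).reshape(-1,1,3),c["rvec"],c["tvec"],c["K"],c["d"])[0][:,0]
def copper(c,box):
    x0,y0,x1,y1=box; h=cv2.cvtColor(c["pixels"],cv2.COLOR_BGR2HSV)[y0:y1,x0:x1]
    m=((h[...,0]<=11)&(h[...,1]>120)&(h[...,2]>35)).astype(np.uint8)
    k,l,s,_=cv2.connectedComponentsWithStats(m); i=1+np.argmax(s[1:,4]); m=(l==i)
    r=cv2.minAreaRect((np.argwhere(m)[:,::-1]+[x0,y0]).astype(np.float32)); b=cv2.boxPoints(r)
    if np.linalg.norm(b[0]-b[1])<np.linalg.norm(b[1]-b[2]): b=np.roll(b,-1,0)
    return s[i,4], r, (b[1]+b[2])/2, (b[0]+b[3])/2  # area, rect, two end mids
E
python3 - <<'E'
from h import *
np.set_printoptions(precision=4,suppress=True)
t,s=cam("top"),cam("side")
for n,bt,bs in(("thick",(325,255,362,325),(265,248,310,285)),("thin",(415,245,455,315),(303,322,345,360))):
    for c,b in((t,bt),(s,bs)):
        print(n,copper(c,b))
h=cv2.cvtColor(t["pixels"],cv2.COLOR_BGR2HSV)
for n,b in(("narrow",(185,280,240,330)),("wide",(250,275,305,330))):
    x0,y0,x1,y1=b
    m=((h[y0:y1,x0:x1,1]<50)&(h[y0:y1,x0:x1,2]>105)).astype(np.uint8)
    cs=[c for c in cv2.findContours(m,cv2.RETR_EXTERNAL,cv2.CHAIN_APPROX_NONE)[0]]
    r=cv2.minAreaRect(np.vstack([c for c in cs if len(c)>15])+np.array([[[x0,y0]]]))
    q=[onz(t,p,.091) for p in cv2.boxPoints(r)]
    print(n,r,"centre",np.mean(q,0),"sides",np.linalg.norm(q[0]-q[1]),np.linalg.norm(q[1]-q[2]),"dir",(q[1]-q[0])[:2])
crop=np.vstack([cv2.resize(t["pixels"][245:330,180:460],None,fx=2.8,fy=2.8,interpolation=cv2.INTER_CUBIC),cv2.resize(s["pixels"][180:390,230:510],None,fx=1.6,fy=1.6,interpolation=cv2.INTER_CUBIC)[:, :].copy() if 0 else cv2.copyMakeBorder(cv2.resize(s["pixels"][180:390,230:390],None,fx=1.7,fy=1.7,interpolation=cv2.INTER_CUBIC),0,0,0,784-272,cv2.BORDER_CONSTANT)])
print(crop.shape); cv2.imwrite("pics/crop1.png",crop)
E
```

```text
thick (np.int32(64), ((344.0, 299.0), (22.0, 8.0), 90.0), array([344., 310.], dtype=float32), array([344., 288.], dtype=float32))
thick (np.int32(7), ((278.0, 257.5), (2.0, 5.0), 0.0), array([278., 255.], dtype=float32), array([278., 260.], dtype=float32))
thin (np.int32(32), ((435.5, 276.5), (10.982503890991211, 5.099019527435303), 78.69007110595703), array([436.5769, 281.8846], dtype=float32), array([434.4231, 271.1154], dtype=float32))
thin (np.int32(4), ((318.0, 335.5), (1.0, 2.0), 90.0), array([319. , 335.5], dtype=float32), array([317. , 335.5], dtype=float32))
narrow ((206.5792236328125, 305.79205322265625), (18.806201934814453, 19.104713439941406), 84.2894058227539) centre [0.5144 0.2523 0.091 ] sides 0.043942287011168195 0.04316644085682764 dir [ 0.0043 -0.0437]
wide ((275.0, 303.0), (28.0, 28.0), 90.0) centre [0.5207 0.0948 0.091 ] sides 0.06464988675325833 0.06424518717718128 dir [-0.     -0.0646]
(595, 784, 3)
```

View pics/crop1.png

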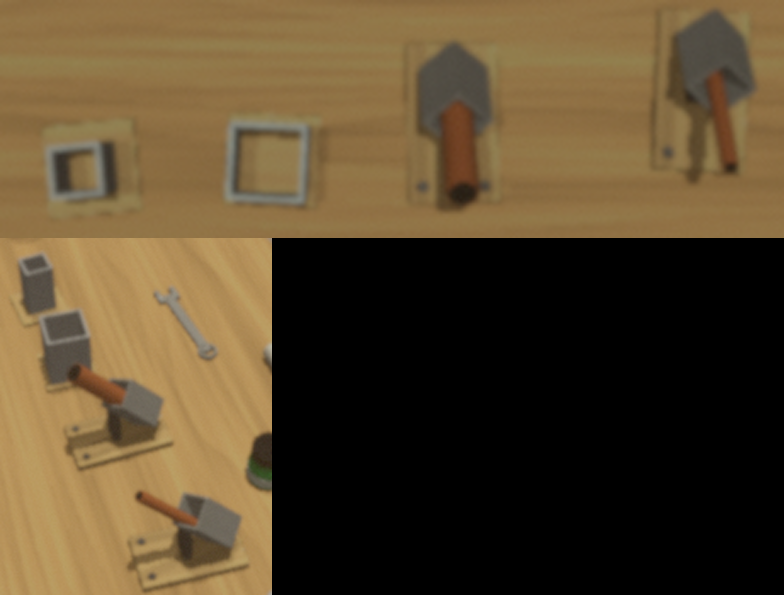

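The crop confirms both copper pipes in their sleeves. In the top view the thick one runs from (344,288) to (345,314), and the thin one from about (434,270) to (441,304). The holder rims measure 64 and 44 mm, as they should. The copper mask was too tight, so I'll tune it.

```bash
python3 - <<'E'
from h import *
np.set_printoptions(precision=4,suppress=True,linewidth=150)
t,s=cam("top"),cam("side")
for c,pts in((t,[(344,295),(344,305),(437,287),(438,295),(380,300),(345,313),(340,305),(349,305)]),(s,[(285,266),(292,270),(322,338),(330,342),(250,300)])):
    h=cv2.cvtColor(c["pixels"],cv2.COLOR_BGR2HSV); print([tuple(map(int,h[v,u])) for u,v in pts])
E
sed -i 's/h\[...,0\]<=11)&(h\[...,1\]>120)&(h\[...,2\]>35)/(h[...,0]<=13)|(h[...,0]>170))\&(h[...,1]>105)\&(h[...,2]>25)/; s/m=(((h/m=(((h/' h.py; grep "m=(" h.py
python3 - <<'E'
from h import *
np.set_printoptions(precision=4,suppress=True,linewidth=150)
t,s=cam("top"),cam("side")
for n,bt,bs in(("thick",(325,255,362,325),(265,248,310,285)),("thin",(415,245,455,315),(303,322,345,360))):
    for c,b in((t,bt),(s,bs)):
        print(n,copper(c,b))
E
```

```text
[(12, 176, 113), (11, 172, 114), (11, 170, 111), (12, 176, 110), (19, 124, 146), (18, 128, 40), (12, 169, 98), (13, 167, 98)]
[(12, 162, 115), (12, 169, 115), (13, 165, 111), (12, 171, 112), (18, 124, 187)]
    m=(((h[...,0]<=13)|(h[...,0]>170))&(h[...,1]>105)&(h[...,2]>25)).astype(np.uint8)
    k,l,s,_=cv2.connectedComponentsWithStats(m); i=1+np.argmax(s[1:,4]); m=(l==i)
thick (np.int32(327), ((343.62872314453125, 296.787109375), (31.74168586730957, 11.840943336486816), 84.2894058227539), array([345.2079, 312.5792], dtype=float32), array([342.0495, 280.995 ], dtype=float32))
thick (np.int32(327), ((287.59857177734375, 266.55706787109375), (32.65845489501953, 12.662553787231445), 30.068586349487305), array([301.7303, 274.7386], dtype=float32), array([273.4668, 258.3755], dtype=float32))
thin (np.int32(176), ((436.8699645996094, 287.09002685546875), (34.082550048828125, 6.505383014678955), 81.8698959350586), array([439.28, 303.96], dtype=float32), array([434.46, 270.22], dtype=float32))
thin (np.int32(195), ((327.9031677246094, 339.7143249511719), (36.16083908081055, 7.261565685272217), 24.304548263549805), array([344.3811, 347.156 ], dtype=float32), array([311.4252, 332.2727], dtype=float32))
```

```bash
cat >> h.py <<'E'
def axis(t,bt,s,bs):
    "3D axis from the two views' centre lines: returns points at the top view's two ends and unit axis (up)"
    A,B=copper(t,bt),copper(s,bs)
    def plane(c,m):
        o,d1=ray(c,m[2]); _,d2=ray(c,m[3]); return o,np.cross(d1,d2)
    def cut(c,uv,pl):
        o,d=ray(c,uv); return o+d*(pl[1]@(pl[0]-o))/(pl[1]@d)
    ps=plane(s,B); P=[cut(t,u,ps) for u in A[2:]]; pt=plane(t,A); Q=[cut(s,u,pt) for u in B[2:]]
    P.sort(key=lambda p:-p[2]); Q.sort(key=lambda p:-p[2]); a=P[0]-P[1]; return P,Q,a/np.linalg.norm(a)
E
python3 - <<'E'
from h import *
np.set_printoptions(precision=4,suppress=True,linewidth=150)
t,s=cam("top"),cam("side")
for n,bt,bs in(("thick",(325,255,362,325),(265,248,310,285)),("thin",(415,245,455,315),(303,322,345,360))):
    P,Q,a=axis(t,bt,s,bs); print(n,*P,*Q,a,"lean",np.degrees(np.arccos(a[2])),"yaw",np.degrees(np.arctan2(a[1],a[0])))
# feet: light plywood vs bench hard; sleeve check via predicted mouth
E
```

```text
thick [ 0.5014 -0.0636  0.1549] [ 0.5715 -0.0603  0.0707] [ 0.498  -0.0638  0.1591] [ 0.5643 -0.0607  0.0793] [-0.6393 -0.0298  0.7683] lean 39.79490565480135 yaw -177.33016756981084
thin [ 0.5195 -0.2728  0.1448] [ 0.5971 -0.2797  0.0618] [ 0.5218 -0.273   0.1423] [ 0.5907 -0.2791  0.0687] [-0.6822  0.0601  0.7287] lean 43.22619977461245 yaw 174.9663252096388
```

The axes check out: leans are 39.8° and 43° against 40° nominal, and the top ends are at z 0.155 and 0.145, near the expected 0.153 and 0.145. Next I'll work out the shifts in tool axes.

```bash
cat > go.py <<'E'
import sys, numpy as np
from scipy.spatial.transform import Rotation as R
from bench import robot
# go.py x y z toolx_deg : shift in tool axes and yaw to reach that TCP
x,y,z,a=map(float,sys.argv[1:]); s=robot.get_state(); M=R.from_quat(s["ee_rot"])
d=M.inv().apply(np.array([x,y,z])-s["tcp_pos"]); X=M.apply([1,0,0]); c=np.degrees(np.arctan2(X[1],X[0]))
yaw=-np.radians((a-c+180)%360-180)
print("tcp",s["tcp_pos"].round(4),"toolx",c.round(2),"z",M.apply([0,0,1]).round(3),"-> shift",d.round(4),"yaw",round(yaw,4),"q6",s["qpos"][5].round(2),"F",s["force"].round(1),"t",s["clock"])
E
python3 go.py 0.519 -0.063 0.23 182.7
```

```text
tcp [0.274  0.5618 0.2313] toolx 154.0 z [-0. -0. -1.] -> shift [-0.4941 -0.4541  0.0013] yaw -0.5009 q6 -0.11 F [-0.6  0.1  0.5] t 0.5
```

```bash
python3 -m handwheel '[[0,0,-0.03,0],[-0.05,-0.046,-0.03,-0.1],[-0.1,-0.092,-0.03,-0.2],[-0.15,-0.138,-0.03,-0.3],[-0.2,-0.184,-0.03,-0.4],[-0.25,-0.23,-0.03,-0.5],[-0.494,-0.454,-0.03,-0.5],[-0.494,-0.454,-0.03,-0.5],[-0.494,-0.454,-0.03,-0.5],[-0.494,-0.454,-0.03,-0.5],[-0.494,-0.454,-0.03,-0.5],[-0.494,-0.454,-0.03,-0.5],[-0.494,-0.454,-0.03,-0.5],[-0.494,-0.454,-0.03,-0.5],[-0.494,-0.454,-0.03,-0.5],[-0.494,-0.454,-0.03,-0.5],[-0.494,-0.454,-0.03,-0.5],[-0.494,-0.454,-0.03,-0.5],[-0.494,-0.454,-0.03,-0.5],[-0.494,-0.454,-0.03,-0.5]]' 1; python3 go.py 0.519 -0.063 0.112 182.7
```

```text
clock: 2.5
tcp_pos: [0.5187, -0.0617, 0.2614]
ee_rot: [-0.024, 1.0, 0.0, 0.0]
force: [-0.0, -0.3, -0.2]
grip_width: 1.002
gripper_force: 0.0
tcp [ 0.5187 -0.0617  0.2614] toolx -177.25 z [ 0.  0. -1.] -> shift [-0.0002 -0.0013  0.1494] yaw 0.0009 q6 -1.87 F [-0.  -0.3 -0.2] t 2.5
```

```bash
python3 -m handwheel '[[0,-0.001,0.04,0],[0,-0.001,0.08,0],[0,-0.001,0.11,0],[0,-0.001,0.135,0],[0,-0.001,0.15,0],[0,-0.001,0.15,0],[0,-0.001,0.15,0]]' 0.6 ; python3 -m handwheel '[[0,0,0,0],[0,0,0,0],[0,0,0,0],[0,0,0,0],[0,0,0,0],[0,0,0,0],[0,0,0,0],[0,0,0,0]]' 0; python3 go.py 0.519 -0.063 0.112 182.7
```

```text
clock: 3.2
tcp_pos: [0.5197, -0.0637, 0.1121]
ee_rot: [-0.023, 1.0, -0.0, 0.001]
force: [-0.4, -0.1, -0.7]
grip_width: 0.601
gripper_force: 0.0
clock: 4.0
tcp_pos: [0.5203, -0.0637, 0.1132]
ee_rot: [-0.023, 1.0, 0.0, 0.002]
force: [-1.6, 2.5, 6.8]
grip_width: 0.31
gripper_force: 58.7
tcp [ 0.5203 -0.0637  0.1132] toolx -177.35 z [ 0.003  0.    -1.   ] -> shift [0.0013 0.0008 0.0012] yaw -0.0009 q6 -1.87 F [-1.6  2.5  6.8] t 4.0
```

```bash
python3 -m handwheel '[[0.0064,0,-0.0077,0],[0.016,0,-0.0192,0],[0.0256,0,-0.0308,0],[0.0352,0,-0.0422,0],[0.0448,0,-0.0538,0],[0.0544,0,-0.0653,0],[0.064,0,-0.0768,0],[0.064,0,-0.105,0],[0.064,0,-0.135,0],[0.064,0,-0.135,0]]'; python3 - <<'E'
from h import *
c=cam("top");s=cam("side")
a=c["pixels"][230:350,240:400];b=s["pixels"][150:330,200:360]
cv2.imwrite("pics/hold1.png",np.hstack([cv2.resize(a,(400,300)),cv2.resize(b,(267,300))]))
E
python3 go.py 0.5207 0.0948 0.22 182.7
```

```text
clock: 5.0
tcp_pos: [0.4572, -0.0681, 0.2511]
ee_rot: [-0.023, 1.0, -0.002, 0.004]
force: [1.3, 0.3, -0.3]
grip_width: 0.307
gripper_force: 58.9
tcp [ 0.4547 -0.0672  0.2466] toolx -177.36 z [ 0.001 -0.001 -1.   ] -> shift [-0.0733  0.1588  0.0264] yaw -0.0011 q6 -1.92 F [-0.   0.5 -2.2] t 5.1
```

View pics/hold1.png

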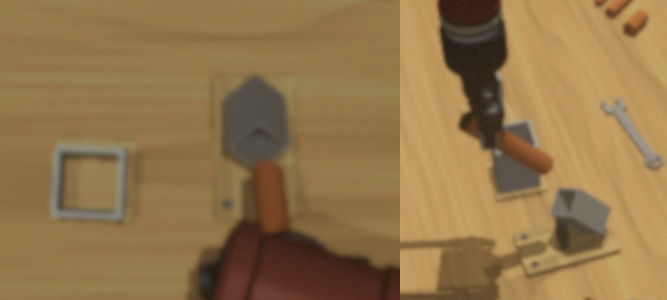

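The thick pipe is held clear of its sleeve, with its lower end at about (346,296) in the top view and (287,248) in the side view. I'll measure its lean and lower end.

```bash
python3 - <<'E'
from h import *
np.set_printoptions(precision=4,suppress=True,linewidth=150)
t,s=cam("top"),cam("side")
bt,bs=(335,285,362,330),(252,215,300,262)
print(copper(t,bt)); print(copper(s,bs))
P,Q,a=axis(t,bt,s,bs); print(*P,*Q,a,np.degrees(np.arccos(a[2])))
print(robot.get_state()["tcp_pos"])
E
```

```text
(np.int32(506), ((348.0, 312.0), (34.0, 26.0), 90.0), array([348., 329.], dtype=float32), array([348., 295.], dtype=float32))
(np.int32(431), ((272.4858703613281, 241.82550048828125), (37.78302001953125, 13.4037446975708), 29.05460548400879), array([289., 251.], dtype=float32), array([255.9717, 232.651 ], dtype=float32))
[ 0.4707 -0.0644  0.2414] [ 0.5398 -0.069   0.169 ] [ 0.4669 -0.0641  0.2453] [ 0.5349 -0.0686  0.1741] [-0.6898  0.0459  0.7226] 43.731557161656106
[ 0.4536 -0.0666  0.2445]
```

```bash
python3 go.py 0.4527 0.0948 0.215 180; python3 -m handwheel '[[0,0.03,0,0.02],[0,0.07,0,0.045],[0.004,0.11,0,0.045],[0.004,0.145,0.01,0.045],[0.004,0.16,0.02,0.045],[0.004,0.162,0.028,0.045],[0.004,0.162,0.028,0.045],[0.004,0.162,0.028,0.045],[0.004,0.162,0.028,0.045]]'; python3 go.py 0.4527 0.0948 0.145 180;  python3 - <<'E'
from h import *
np.set_printoptions(precision=4,suppress=True,linewidth=150)
t,s=cam("top"),cam("side")
cv2.imwrite("pics/hold2.png",np.hstack([cv2.resize(t["pixels"][250:350,220:340],(480,400)),cv2.resize(s["pixels"][150:290,180:300],(320,373))[:373] if 0 else cv2.resize(s["pixels"][150:290,190:300],(314,400))]))
E
```

```text
tcp [ 0.4536 -0.0666  0.2445] toolx -177.36 z [-0.003  0.001 -1.   ] -> shift [-0.0066  0.1613  0.0296] yaw 0.0461 q6 -1.92 F [ 0.5 -0.6 -1.7] t 5.2
clock: 6.1
tcp_pos: [0.4439, 0.0939, 0.2185]
ee_rot: [0.0, 1.0, -0.0, 0.0]
force: [0.9, -0.1, -1.7]
grip_width: 0.312
gripper_force: 59.2
tcp [0.4439 0.0939 0.2185] toolx 179.98 z [ 0. -0. -1.] -> shift [-0.0087  0.001   0.0735] yaw -0.0003 q6 -1.52 F [ 0.9 -0.1 -1.7] t 6.1
```

View pics/hold2.png

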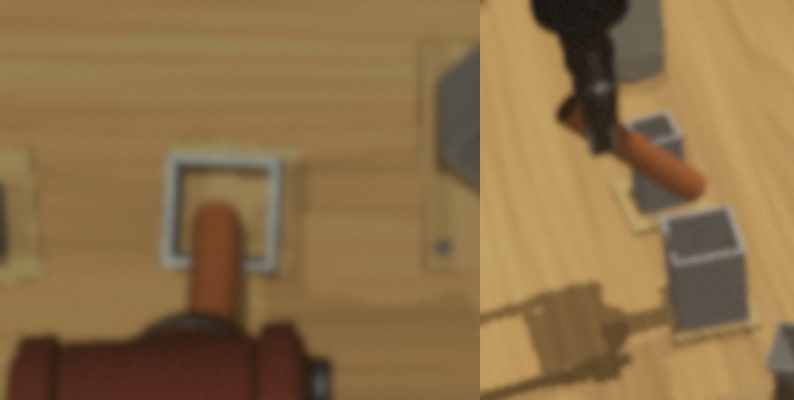

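The thick pipe is above the wide holder. Its end shows at (274,301) in the top view and (267,216) in the side view, still inside the rim outline and slightly to the near side.

```bash
python3 - <<'E'
from h import *
np.set_printoptions(precision=4,suppress=True,linewidth=150)
t,s=cam("top"),cam("side")
bt,bs=(262,290,290,331),(225,180,275,226)
print(copper(t,bt)); print(copper(s,bs))
P,Q,a=axis(t,bt,s,bs); print(*P,*Q,a,np.degrees(np.arccos(a[2])))
bt,bs=(262,290,290,323),(225,180,275,226)
print(copper(t,bt)); P,Q,a=axis(t,bt,s,bs); print(*P,*Q,a,np.degrees(np.arccos(a[2])))
print(robot.get_state()["tcp_pos"])
E
```

```text
(np.int32(317), ((273.7830810546875, 315.4046325683594), (12.258874893188477, 29.010820388793945), 3.1798300743103027), array([274.5877, 300.9216], dtype=float32), array([272.9785, 329.8877], dtype=float32))
(np.int32(373), ((250.79827880859375, 206.45278930664062), (37.6039924621582, 12.11975383758545), 31.607501983642578), array([266.8112, 216.3069], dtype=float32), array([234.7854, 196.5987], dtype=float32))
[0.4669 0.092  0.2102] [0.5264 0.0928 0.1424] [0.4528 0.0918 0.2262] [0.524  0.0928 0.1452] [-0.6598 -0.0093  0.7514] 41.288759054658584
(np.int32(237), ((274.0, 311.5), (12.0, 21.0), 0.0), array([274., 301.], dtype=float32), array([274., 322.], dtype=float32))
[0.4825 0.0909 0.1933] [0.5262 0.0941 0.1418] [0.4524 0.0886 0.2288] [0.5242 0.094  0.1441] [-0.6462 -0.0482  0.7617] 40.389700277177646
[0.444  0.0943 0.2188]
```

```bash
python3 -m handwheel '[[-0.005,-0.001,0.01,0],[-0.0095,-0.001,0.025,0],[-0.0095,-0.001,0.045,0],[-0.0095,-0.001,0.06,0],[-0.0095,-0.001,0.07,0],[-0.0095,-0.001,0.07,0],[-0.0095,-0.001,0.07,0]]'; python3 go.py 0.524 0.0948 0.146 180
```

```text
clock: 7.0
tcp_pos: [0.4533, 0.0938, 0.1484]
ee_rot: [-0.001, 1.0, 0.0, -0.0]
force: [-0.7, -0.5, -1.2]
grip_width: 0.312
gripper_force: 59.5
tcp [0.4533 0.0938 0.1484] toolx -179.94 z [-0.  0. -1.] -> shift [-0.0707  0.0009  0.0024] yaw 0.0011 q6 -1.52 F [-0.7 -0.5 -1.2] t 7.0
```

```bash
python3 -m handwheel '[[-0.005,0,0,0],[-0.01,0,0,0],[-0.015,0,0,0],[-0.02,0,0,0],[-0.025,0,0,0],[-0.025,0,0,0]]'; python3 go.py 0.524 0.0948 0.146 180
```

```text
clock: 7.6
tcp_pos: [0.4749, 0.094, 0.147]
ee_rot: [-0.001, 1.0, -0.0, -0.005]
force: [-3.7, -0.6, -4.0]
grip_width: 0.311
gripper_force: 59.7
tcp [0.4749 0.094  0.147 ] toolx -179.92 z [-0.009 -0.    -1.   ] -> shift [-0.0491  0.0008  0.0006] yaw 0.0015 q6 -1.52 F [-3.7 -0.6 -4. ] t 7.6
```

```bash
python3 -m handwheel '[[-0.005,0,0,0],[-0.01,0,0,0],[-0.015,0,0,0],[-0.02,0,0,0],[-0.025,0,0,0],[-0.03,0,0,0],[-0.035,0,0,0],[-0.04,0,0,0],[-0.045,0,0,0],[-0.047,0,0,0],[-0.047,0,0,0],[-0.047,0,0,0]]'; python3 go.py 0.524 0.0948 0.115 180; python3 - <<'E'
from h import *
t,s=cam("top"),cam("side")
cv2.imwrite("pics/hold3.png",np.hstack([cv2.resize(t["pixels"][230:330,220:340],(480,400)),cv2.resize(s["pixels"][150:290,190:300],(314,400))]))
E
```

```text
clock: 8.8
tcp_pos: [0.5225, 0.0942, 0.1474]
ee_rot: [-0.001, 1.0, 0.0, -0.004]
force: [-5.5, 1.4, 1.0]
grip_width: 0.309
gripper_force: 63.0
tcp [0.5225 0.0942 0.1474] toolx -179.93 z [-0.008  0.    -1.   ] -> shift [-0.0018  0.0006  0.0324] yaw 0.0012 q6 -1.53 F [-5.5  1.4  1. ] t 8.8
```

View pics/hold3.png

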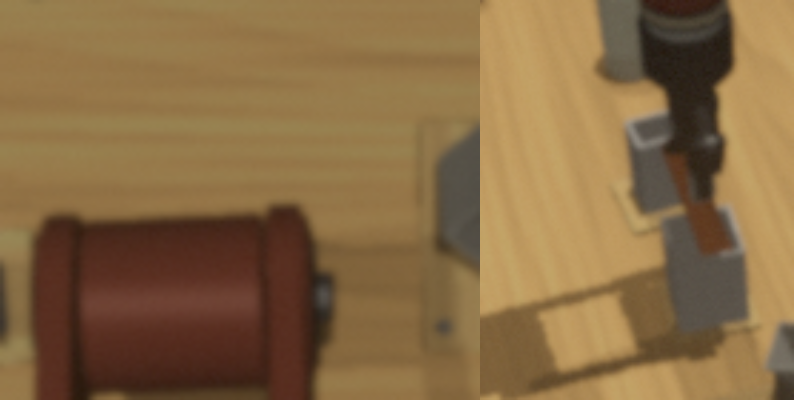

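The pipe now stands nearly upright inside the wide holder; in the side view its shaft enters the mouth at about (268,228). I'll lower it and let go.

```bash
python3 -m handwheel '[[0.003,0,0.01,0],[0.004,0,0.02,0],[0.004,0,0.028,0],[0.004,0,0.034,0],[0.004,0,0.034,0],[0.004,0,0.034,0]]'; python3 -m handwheel '[[0,0,0,0],[0,0,0,0],[0,0,0,0],[0,0,0,0],[0,0,0,0],[0,0,-0.02,0],[0,0,-0.05,0],[0,0,-0.09,0],[0,0,-0.13,0],[0,0,-0.14,0],[0,0,-0.14,0]]' 0.7;  python3 go.py 0.536 -0.2743 0.25 175
```

```text
clock: 9.5
tcp_pos: [0.5214, 0.0939, 0.1142]
ee_rot: [-0.001, 1.0, -0.0, 0.0]
force: [1.0, -0.0, -1.3]
grip_width: 0.312
gripper_force: 62.6
clock: 10.6
tcp_pos: [0.5228, 0.094, 0.2571]
ee_rot: [-0.001, 1.0, 0.0, 0.003]
force: [0.1, 1.3, -0.5]
grip_width: 0.7
gripper_force: 0.0
tcp [0.5228 0.094  0.2571] toolx -179.93 z [ 0.006  0.    -1.   ] -> shift [-0.0127 -0.3683  0.0071] yaw 0.0885 q6 -1.53 F [ 0.1  1.3 -0.5] t 10.6
```

```bash
python3 -m handwheel '[[0,-0.03,0,0],[-0.005,-0.08,0,0.04],[-0.012,-0.13,0,0.088],[-0.012,-0.18,0,0.088],[-0.012,-0.23,0,0.088],[-0.012,-0.28,0,0.088],[-0.012,-0.32,0,0.088],[-0.012,-0.35,0,0.088],[-0.012,-0.368,0,0.088],[-0.012,-0.368,0,0.088],[-0.012,-0.368,0,0.088],[-0.012,-0.368,0,0.088]]' 0.6;  python3 go.py 0.536 -0.2743 0.106 175; python3 - <<'E'
from h import *
np.set_printoptions(precision=4,suppress=True)
t,s=cam("top"),cam("side")
cv2.imwrite("pics/placed1.png",np.hstack([cv2.resize(t["pixels"][250:350,220:340],(480,400)),cv2.resize(s["pixels"][150:290,190:300],(314,400))]))
print(copper(s,(303,322,345,360)))
E
```

```text
clock: 11.8
tcp_pos: [0.5335, -0.2723, 0.2536]
ee_rot: [0.043, 0.999, 0.001, -0.001]
force: [0.3, 0.5, -0.6]
grip_width: 0.597
gripper_force: 0.0
tcp [ 0.5335 -0.2723  0.2536] toolx 175.12 z [-0.001  0.001 -1.   ] -> shift [-0.0028 -0.002   0.1476] yaw 0.0021 q6 -2.08 F [ 0.3  0.5 -0.6] t 11.8
(np.int32(169), ((328.16497802734375, 340.12890625), (35.33404541015625, 6.802819728851318), 23.96249008178711), array([344.3093, 347.3042], dtype=float32), array([312.0207, 332.9536], dtype=float32))
```

View pics/placed1.png

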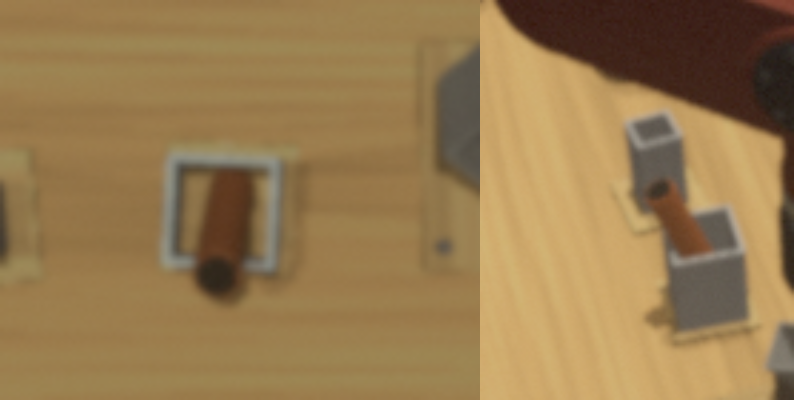

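The thick pipe is standing in the wide holder, leaning on its near rim, with its top at (274,318) in the top view. Now the thin one.

```bash
python3 -m handwheel '[[-0.003,-0.002,0.04,0],[-0.003,-0.002,0.08,0],[-0.003,-0.002,0.11,0],[-0.003,-0.002,0.135,0],[-0.003,-0.002,0.148,0],[-0.003,-0.002,0.148,0],[-0.003,-0.002,0.148,0]]' 0.6 ; python3 -m handwheel '[[0,0,0,0],[0,0,0,0],[0,0,0,0],[0,0,0,0],[0,0,0,0],[0,0,0,0],[0,0,0,0],[0,0,0,0],[0,0,0,0],[0,0,0,0]]' 0; python3 go.py 0.536 -0.2743 0.106 175
```

```text
clock: 12.6
tcp_pos: [0.5372, -0.2764, 0.1074]
ee_rot: [0.043, 0.999, -0.0, 0.001]
force: [1.0, -0.6, 0.8]
grip_width: 0.594
gripper_force: 0.0
clock: 13.6
tcp_pos: [0.5371, -0.2758, 0.1079]
ee_rot: [0.043, 0.999, 0.0, 0.001]
force: [-1.1, 4.0, 5.3]
grip_width: 0.159
gripper_force: 58.2
tcp [ 0.5371 -0.2758  0.1079] toolx 175.05 z [ 0.002  0.001 -1.   ] -> shift [0.0013 0.0014 0.0019] yaw 0.0009 q6 -2.08 F [-1.1  4.   5.3] t 13.6
```

```bash
python3 -m handwheel '[[0.0066,0,-0.0075,0],[0.0165,0,-0.0187,0],[0.0264,0,-0.03,0],[0.0363,0,-0.0412,0],[0.0462,0,-0.0525,0],[0.0561,0,-0.0638,0],[0.066,0,-0.075,0],[0.066,0,-0.105,0],[0.066,0,-0.14,0],[0.066,0,-0.165,0],[0.066,0,-0.165,0],[0.066,0,-0.165,0]]'; python3 go.py 0.44 0.2523 0.27 180
```

```text
clock: 14.8
tcp_pos: [0.4703, -0.271, 0.2716]
ee_rot: [0.044, 0.999, -0.001, 0.0]
force: [-0.2, 0.2, -1.5]
grip_width: 0.154
gripper_force: 58.5
tcp [ 0.4703 -0.271   0.2716] toolx 175.0 z [ 0.    -0.001 -1.   ] -> shift [0.0757 0.5187 0.0008] yaw -0.0872 q6 -2.14 F [-0.2  0.2 -1.5] t 14.8
```

```bash
python3 -m handwheel '[[0.005,0.025,0,0],[0.012,0.07,0,-0.05],[0.02,0.115,0,-0.1],[0.027,0.16,0,-0.15],[0.034,0.205,0,-0.185],[0.041,0.25,0,-0.185],[0.048,0.295,0,-0.185],[0.055,0.34,0,-0.185],[0.061,0.385,0,-0.185],[0.067,0.43,0,-0.185],[0.072,0.475,0,-0.185],[0.076,0.505,0,-0.185],[0.076,0.519,0,-0.185],[0.076,0.519,0.03,-0.185],[0.076,0.519,0.05,-0.185],[0.076,0.519,0.05,-0.185],[0.076,0.519,0.05,-0.185]]'; python3 - <<'E'
from h import *
np.set_printoptions(precision=4,suppress=True,linewidth=150)
t,s=cam("top"),cam("side")
T=np.array(robot.get_state()["tcp_pos"]); e=T+[.083,.008,-.074]; g=T+[0,0,.0187]
q=proj(t,[e,g]),proj(s,[e,g]); print(T,q)
(a,b),(c,d)=q
bt=tuple(int(v) for v in(a[0]-14,a[1]-8,a[0]+14,a[1]+18)); bs=tuple(int(v) for v in(min(c[0],d[0])-2,min(c[1],d[1])-2,max(c[0],d[0])+10,max(c[1],d[1])+12))
print(copper(t,bt)); print(copper(s,bs)); P,Q,x=axis(t,bt,s,bs); print(*P,*Q,x,np.degrees(np.arccos(x[2])))
cv2.imwrite("pics/hold4.png",np.hstack([cv2.resize(t["pixels"][250:350,150:270],(480,400)),cv2.resize(s["pixels"][110:250,180:290],(314,400))]))
E
```

```text
clock: 16.5
tcp_pos: [0.4393, 0.252, 0.2201]
ee_rot: [-0.049, 0.999, -0.001, -0.001]
force: [0.5, -0.2, 0.1]
grip_width: 0.158
gripper_force: 58.5
[0.4407 0.2527 0.2222] (array([[198.5044, 302.2449],
       [193.6876, 343.7909]]), array([[250.8102, 175.8957],
       [216.0073, 154.4137]]))
(np.int32(95), ((198.87803649902344, 311.0975646972656), (6.184165954589844, 16.56473159790039), 6.34019136428833), array([199.7927, 302.8658], dtype=float32), array([197.9634, 319.3293], dtype=float32))
(np.int32(158), ((236.20758056640625, 167.4548797607422), (33.04629898071289, 5.707996845245361), 32.735225677490234), array([250.1065, 176.3899], dtype=float32), array([222.3087, 158.5199], dtype=float32))
[0.488  0.2543 0.1878] [0.5223 0.2579 0.148 ] [0.4545 0.2507 0.2266] [0.5212 0.2578 0.1493] [-0.6511 -0.0692  0.7558] 40.9058923907241
```

View pics/hold4.png

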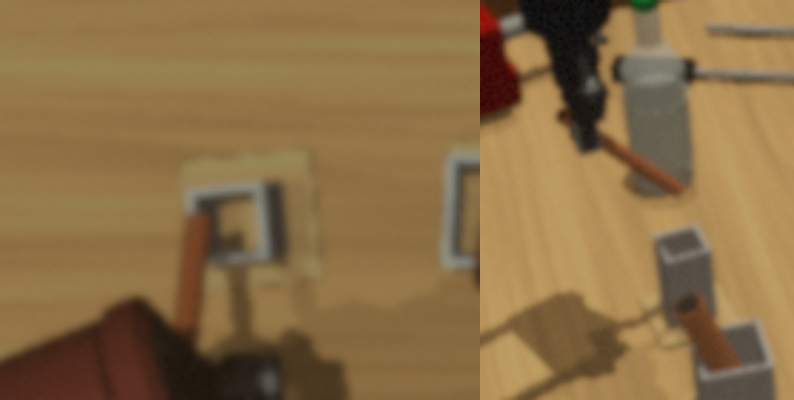

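The thin pipe is held with its lower end at (200,303) in the top view and (250,176) in the side view. It leans 41° and its end is about 5 mm to the left of the narrow holder's centre.

```bash
python3 go.py 0.443 0.248 0.1495 185.6
```

```text
tcp [0.4407 0.2527 0.2222] toolx -174.42 z [ 0.001  0.    -1.   ] -> shift [-0.0017 -0.005   0.0727] yaw -0.0003 q6 -1.29 F [-0.   0.5  0.3] t 16.6
```

```bash
python3 -m handwheel '[[-0.002,-0.005,0,0],[-0.002,-0.005,0.015,0],[-0.002,-0.005,0.035,0],[-0.002,-0.005,0.055,0],[-0.002,-0.005,0.066,0],[-0.002,-0.005,0.072,0],[-0.002,-0.005,0.072,0],[-0.002,-0.005,0.072,0]]'; python3 go.py 0.443 0.248 0.1495 185.6; python3 - <<'E'
from h import *
np.set_printoptions(precision=4,suppress=True,linewidth=150)
t,s=cam("top"),cam("side")
cv2.imwrite("pics/hold5.png",np.hstack([cv2.resize(t["pixels"][250:350,150:270],(480,400)),cv2.resize(s["pixels"][110:250,180:290],(314,400))]))
E
```

```text
clock: 17.4
tcp_pos: [0.4428, 0.2485, 0.1499]
ee_rot: [-0.049, 0.999, 0.0, 0.0]
force: [0.0, 0.4, -0.5]
grip_width: 0.159
gripper_force: 58.7
tcp [0.4428 0.2485 0.1499] toolx -174.38 z [ 0.001  0.    -1.   ] -> shift [-0.0002 -0.0005  0.0004] yaw 0.0004 q6 -1.3 F [ 0.   0.4 -0.5] t 17.4
```

View pics/hold5.png

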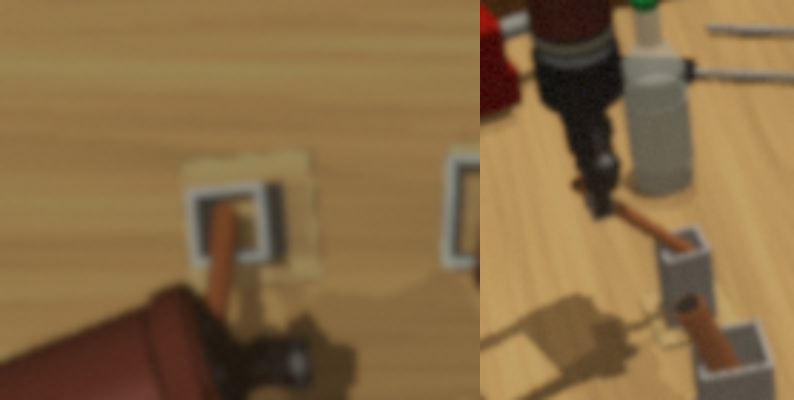

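The end is inside the narrow holder's mouth, at about (207,302) in the top view, with no contact force. I'll straighten it against the far wall.

```bash
python3 -m handwheel '[[-0.005,0,0,0],[-0.01,0,0,0],[-0.015,0,0,0],[-0.02,0,0,0],[-0.025,0,0,0],[-0.03,0,0,0],[-0.03,0,0,0]]'; python3 go.py 0.5144 0.2523 0.15 185.6
```

```text
clock: 18.2
tcp_pos: [0.4704, 0.2506, 0.1484]
ee_rot: [-0.049, 0.999, -0.001, -0.003]
force: [-4.4, -2.1, 0.0]
grip_width: 0.156
gripper_force: 59.3
tcp [0.4704 0.2506 0.1484] toolx -174.38 z [-0.006 -0.002 -1.   ] -> shift [-0.0439 -0.0026 -0.0019] yaw 0.0003 q6 -1.31 F [-4.4 -2.1  0. ] t 18.2
```

```bash
python3 -m handwheel '[[-0.005,0,0,0],[-0.01,-0.001,0,0],[-0.015,-0.001,0,0],[-0.02,-0.002,0,0],[-0.025,-0.002,0,0],[-0.03,-0.002,0,0],[-0.035,-0.002,0,0],[-0.041,-0.002,0,0],[-0.041,-0.002,0,0],[-0.041,-0.002,0,0]]'; python3 go.py 0.5144 0.2523 0.115 185.6
```

```text
clock: 19.2
tcp_pos: [0.5131, 0.2529, 0.1492]
ee_rot: [-0.049, 0.999, -0.0, -0.0]
force: [-3.2, -1.6, 0.7]
grip_width: 0.153
gripper_force: 62.9
tcp [0.5131 0.2529 0.1492] toolx -174.37 z [-0.001 -0.001 -1.   ] -> shift [-0.0013 -0.0007  0.0342] yaw 0.0005 q6 -1.33 F [-3.2 -1.6  0.7] t 19.2
```

```bash
python3 -m handwheel '[[0.002,0,0.01,0],[0.003,0,0.02,0],[0.003,0,0.028,0],[0.003,0,0.034,0],[0.003,0,0.034,0],[0.003,0,0.034,0]]'; python3 -m handwheel '[[0,0,0,0],[0,0,0,0],[0,0,0,0],[0,0,0,0],[0,0,0,0],[0,0,-0.02,0],[0,0,-0.05,0],[0,0,-0.09,0],[0,0,-0.13,0],[0,0,-0.15,0],[0.04,0,-0.15,0],[0.08,0,-0.15,0],[0.12,0,-0.15,0],[0.13,0,-0.15,0],[0.13,0,-0.15,0],[0.13,0,-0.15,0],[0.13,0,-0.15,0]]' 0.6; python3 - <<'E'
from h import *
np.set_printoptions(precision=4,suppress=True,linewidth=150)
t,s=cam("top"),cam("side")
cv2.imwrite("pics/final.png",np.hstack([cv2.resize(t["pixels"][250:350,170:310],(480,343)),cv2.resize(s["pixels"][150:290,190:310],(294,343))]))
E
```

```text
clock: 19.8
tcp_pos: [0.5105, 0.253, 0.1151]
ee_rot: [-0.049, 0.999, 0.0, 0.0]
force: [-0.5, 0.5, -0.7]
grip_width: 0.158
gripper_force: 62.5
clock: 21.5
tcp_pos: [0.3822, 0.2404, 0.2657]
ee_rot: [-0.049, 0.999, 0.0, 0.001]
force: [0.8, 0.1, 0.3]
grip_width: 0.597
gripper_force: 0.0
```

View pics/final.png

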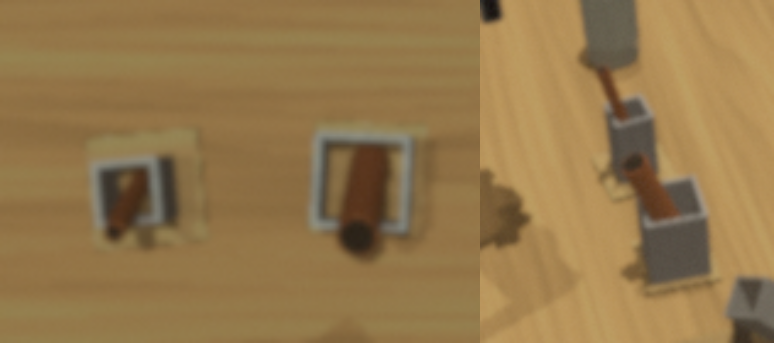

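Both pipes stand in their holders, with tops at (274,319) and (203,318) in the top view and (253,215) and (240,178) in the side view. I'll check the heights and hand in if they fit.

```bash
python3 - <<'E'
from h import *
np.set_printoptions(precision=4,suppress=True)
t,s=cam("top"),cam("side"); ok=True
for n,a,b,c in(("thick",(274.1,319.1),(253.3,215.3),(.5207,.0948)),("thin",(203.2,317.7),(239.8,178.6),(.5144,.2523))):
    p,g=tri(t,a,s,b); off=p[:2]-c; print(n,p,"gap",g,"top offset",off); ok&=.135<p[2]<.17 and g<.008 and np.abs(off).max()<.06
print(ok)
if ok: print(robot.close_job())
E
```

```text
thick [0.4891 0.0923 0.1584] gap 0.00415283546559692 top offset [-0.0316 -0.0025]
thin [0.491  0.2483 0.1562] gap 0.0019339865295248363 top offset [-0.0234 -0.004 ]
True
the job is handed in; nothing more can be done
None
```

The job is handed in at about 21.6 s of the 61 s: the thick pipe stands in the wide holder and the thin pipe in the narrow one, both let go and leaning on the rim. I didn't re-measure the bystanders, and the hand-in gave no verdict.

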